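# Set an electrode plate gap with the green setting gauge

## Task

Set the plate gap of the aluminium jig to the green gauge: take the green gauge out of its white stand, hang it upright by its head in the open gap between the two steel plates, then turn the black adjusting screw clockwise until the sprung plate just takes hold of the gauge so that it would drag if pulled. Do not screw it up hard; let go of everything and leave the gauge in the gap.

Things in the scene. Friction and masses are not known exactly. Their poses are not given: they have to be found in the camera images.
- gauge_green: Green-headed one of three T-shaped gauges hung along y in a white stand, 50 mm apart, in any order. 50 g. Origin: blade's lower end, z up. Steel blade z 0-42 mm, 10 thick (y), 24 wide (x); green head plate z 42-50, 40 (y) x 24 (x), rests on both sides of a slot; grip tab z 50-80, 30 (y) x 12 (x): pinch across x, tips 2 mm or more above the head; lift 50 mm clear. Half turn about z: same.
- gap_jig: Fixed aluminium jig, base 84 (x) x 200 (y) mm. Origin on the bench, z up. Fixed steel plate's face at y = +50 mm, sprung plate facing it from -y, both 50 mm wide about x = 0, tops at z = 62; gap floor z = 12. Hung in the gap, blade thickness along jig y, the gauge's head rests on both tops, its origin at z = 20. Adjusting screw upright at x = 0, y = -60.
- screw_grip (a point): Point on the screw's upright axis, fixed to the jig, at height 76 mm. The black screw has a disc 42 mm across (z 45-53 mm) and on it an upright bar grip 40 long, 12 thick, z 53 to 81 mm, with a white line on top. Pinch it across the 12 mm from above with the TCP here.
- gap_plate: Sprung moving steel plate, 50 x 10 x 46 mm, frame parallel to the jig's; its gap face is 30 mm in +y of this origin. Turning the screw clockwise drives it in jig +y. It pushes the gauge against the fixed plate, then yields on its springs: 1.5 N at first touch, 1.5 N more per mm, stop after 6 mm.
- adjust_screw (a joint): Screw angle, rad, 0 to 1.7, growing clockwise from above; starts at 0 to 0.2, stays where left (friction 0.15 N m). At 0 the bar grip lies along jig x; it turns with this angle. Gap = 20 mm - 10 mm x angle (spiral cam): the plate takes hold of the 10 mm gauge at 1.0 rad; 1.05 to 1.45 is a light hold, aim at 1.25. One grasp is enough.

How it is judged (in metres and radians):
On the way:
1. the green gauge hangs in the gap of the jig (x of gauge_green in the frame of gap_jig between -0.015 and 0.015 m and y of gauge_green in the frame of gap_jig between 0.032 and 0.048 m and z of gauge_green in the frame of gap_jig between 0.012 and 0.028 m), for 0.2 s.
At the end, for the whole second after the job is handed in: the green gauge hangs in the jig's gap, upright within 10 degrees, within 15 mm of the plates' middle and seated to 8 mm in height, against the fixed plate, at rest and released, held by the sprung plate with 0.8 to 9 N (screw from first touch to about half a radian beyond) (x of gauge_green in the frame of gap_jig between -0.015 and 0.015 m and y of gauge_green in the frame of gap_jig between 0.038 and 0.048 m and z of gauge_green in the frame of gap_jig between 0.012 and 0.028 m and angle between gauge_green's own z axis and vertical below 0.17 rad and contact force between gap_plate and gauge_green between 0.8 and 9 N and linear speed of gauge_green below 0.02 m/s).
It fails at once if the gauge is crushed: the sprung plate bears on it with more than 25 N (contact force between gap_plate and gauge_green above 25 N).
It also fails if it takes over 45 s, if anything falls off the work surface, if the arm or the gripper's body presses on something with over 40 N, if the wrist force passes 120 N, or if a joint passes its speed limit or range.

## Robot

A 6-joint arm with a two-finger parallel gripper is mounted at the origin on a cart in front of the work surface, level with it; the furniture and walls round the work are solid. World frame = base frame: x ahead of the robot, y to its left, z up, the work surface at z = 0. Lengths are in mm, angles in rad, forces in N, time in s.
With the tool pointing down it reaches from about 400 to 925 mm from the base axis. Payload 12.5 kg.
Tool frame: the origin (TCP) lies between the finger pads, 19 mm behind the fingertips; this is the grasp point; z points along the fingers, y is the line along which they close (so a half turn about z gives the same grasp; the last joint's range is limited). The gripper opens to 95 mm and grips with 3 to 60 N. Pads are 20 mm wide; open, the fingers measure 119 mm over their backs; the gripper's body (75 mm by 180 mm) begins 59 mm behind the grasp point.
Start: joints at [-1.314, 0.491, 1.559, -0, 1.092, -0.106], TCP at [221.831, -584.325, 233.461] pointing down, gripper open.
Joint ranges: [-3.1, 3.1], [-0.84, 2.19], [0.05, 2.79], [-1.13, 4.28], [0.06, 2.93], [-2.69, 2.69]. Speed limits (rad/s): [2.22, 2.22, 2.79, 3.14, 3.14, 3.14].

## Interface

Orientations are given as [roll, pitch, yaw] about the fixed x, y, z axes, in that order (R = Rz(yaw) Ry(pitch) Rx(roll)).
In Python, from cell import state, imaging, env, spot_in, mark_of gives the robot as it stands. The module is installed in compiled form; this text tells all that it offers.
- The arm moves only by the tool step_arm, never from a script. Its argument "increments" is a list of rows, each an object with "slide": the shift along the tool's x, y, z in m, a list of three; "roll": the turn about the tool's z in rad. A call has 1 to 5 rows; each row is the pose to reach, as a shift and turn from the pose commanded when the call began, along the tool's axes at that moment; what a row does not reach only later rows make up. A row lasts 1/8 s, in which the tool goes at most 62.5 mm and 10.7 degrees, less where a joint would pass 70% of its speed; a pose out of reach is approached as far as the arm can. A call with a gripper value outside its range is refused whole. "fingers" is the opening, from 0 (shut) to 1 (fully open), set as the call begins (left out, the last holds). The fingers move at their own pace and stop on an object; the grip force is fixed at half the most. Time passes only in rows, so rows that repeat a pose let the fingers close. It gives the time, the measured TCP pose, the force, the opening and the grip force at its end, in the units of the state.
- state(): the state, without advancing time (a new reading comes with each control period).
- imaging.read_camera(name): name is "scene" or "top" or "wrist"; returns a dict with "color" (480x640x3 uint8, red, green, blue), "z_map" (480x640 float32, mm along the optical axis (not along the pixel's ray), 0 where there is no reading), "intrinsics" (3x3 intrinsics, pixels), "camera_from_world" (4x4, takes a point from world to camera coordinates). Camera axes: x right, y up, looking along -z (the intrinsics and any distortion apply to the point x, -y, -z); pixel columns grow to the right and rows downward; lengths in mm; the calibration is good to about 2 mm. A picture is of the moment at which its call begins.
- env.job_done(): hands the job in; it is judged then, once.
Trained networks look in the newest picture that a camera, given by its name, has taken for a name from the list of things; names that differ only in an ending like _2 or _b are one class to them, and where a whole thing is asked for, a point or a joint stands for the part that bears it (a point fixed in the world has none). Each returns a list of dicts, best first, with "confidence" (0 to 1); they miss things now and then, are a little off and sometimes report something else, mostly with a low value. They report only what shows in the picture. A call takes as long as a camera call.
- spot_in(camera, target): "bbox" ([left, top, right, bottom] in pixels, round what is visible of it).
- mark_of(camera, target): "uv" ([column, row] in pixels: a listed point, or the origin of a listed thing).
The state is a dict: "t": time; "joints": joint angles; "qvel": joint speeds; "tau": joint torques, N m; "eef_pos": TCP position; "tcp_rot": TCP orientation; "ft_force": force on the tool from outside, world axes, zero at the start; "moment": the same for the moment, N m; "opening": opening from 0.0 (shut) to 1.0 (fully open); "grip_force": force on a finger pad.
Only numpy, scipy, OpenCV 4.12 (cv2) and the standard library are available. Lean on these libraries where they do the work, as an engineer would, in place of code of your own. Each camera call takes 0.05 s, during which the arm holds its last target. There are 200 camera calls.

## Working session

There is one attempt and no reset: what is moved stays moved. The work goes in short steps, Python scripts to look and compute and a tool call to move; the robot and the scene stay as the last step left them, time stands still between calls to the robot, and variables do not carry over. Pictures are saved under pics/ and viewed, at most 10 in all, crops included, and the job is handed in when it is done.

Besides the shell and the picture viewer there is one more tool, called after "Emit:" in YAML: its name, and indented under it one key for each argument. step_arm: Moves the arm, as the interface text tells. Its arguments: {"type":"object","properties":{"increments":{"type":"array"},"fingers":{"type":"number"}},"required":["increments"]}

```bash
mkdir -p pics; cat > h.py <<'E'
import numpy as np, cv2
from cell import state, imaging, env, spot_in, mark_of
from scipy.spatial.transform import Rotation as R
def cloud(im):
    z=im['z_map'].astype(float); K=im['intrinsics']; v,u=np.mgrid[0:480,0:640]
    P=np.stack([(u-K[0,2])*z/K[0,0], -(v-K[1,2])*z/K[1,1], -z, np.ones_like(z)],-1)
    W=(P@np.linalg.inv(im['camera_from_world']).T)[...,:3]; W[z==0]=np.nan; return W
def save(n,im): cv2.imwrite('pics/'+n+'.png',im['color'][...,::-1])
def onplane(im,uv,h):
    K=im['intrinsics']; M=np.linalg.inv(im['camera_from_world'])
    d=M[:3,:3]@np.array([(uv[0]-K[0,2])/K[0,0],-(uv[1]-K[1,2])/K[1,1],-1]); o=M[:3,3]
    return o+d*(h-o[2])/d[2]
E
python3 - <<'E'
from h import *
s=state(); print(s['eef_pos'],s['tcp_rot'],s['opening'],s['t'])
for c in ['scene','top']:
    im=imaging.read_camera(c); save(c,im); W=cloud(im)
    print(c,np.linalg.inv(im['camera_from_world'])[:3,3].round())
    for t in ['gauge_green','gap_jig','screw_grip','gap_plate']:
        for f,k in ((spot_in,'bbox'),(mark_of,'uv')):
            for d in f(c,t)[:2]:
                p=d[k]; 
                print(t,k,np.round(p),round(d['confidence'],2), '' if k=='bbox' else W[int(p[1]),int(p[0])].round(1))
E
```

```text
[ 221.75594773 -584.08268086  232.8646579 ] [-3.14048423e+00 -9.55517463e-05  3.62778326e-01] 1.000930094674667 0.0
scene [  5. 784. 796.]
gauge_green bbox [240. 321. 259. 357.] 0.97 
gauge_green uv [254. 359.] 0.74 [468.3 275.4  44. ]
gap_jig bbox [350. 178. 415. 252.] 0.83 
gap_jig uv [382. 223.] 0.64 [ 456.1 -155.    57.5]
screw_grip bbox [349. 181. 412. 249.] 0.62 
screw_grip uv [395. 183.] 0.71 [ 491.7 -281.3   76.9]
gap_plate bbox [372. 205. 392. 228.] 0.55 
gap_plate uv [385. 225.] 0.61 [ 456.2 -165.5   45.8]
top [409. -13. 962.]
gauge_green bbox [376. 218. 479. 268.] 0.61 
gauge_green bbox [165. 227. 190. 247.] 0.5 
gauge_green uv [182. 238.] 0.58 [482.7 241.7  78.7]
gap_jig bbox [377. 216. 477. 268.] 0.73 
gap_jig uv [422. 241.] 0.92 [ 489.  -216.    50.7]
screw_grip bbox [372. 218. 479. 266.] 0.96 
screw_grip uv [456. 238.] 0.89 [ 492.  -277.3   72. ]
gap_plate bbox [164. 227. 192. 246.] 0.63 
gap_plate bbox [405. 230. 418. 258.] 0.49 
gap_plate uv [418. 244.] 0.57 [ 484.4 -211.7   34.5]
```

```bash
python3 - <<'E'
import cv2
a=cv2.imread('pics/top.png')[180:300,130:520]; cv2.imwrite('pics/topc.png',cv2.resize(a,None,fx=2,fy=2,interpolation=cv2.INTER_CUBIC))
E
```

```text
(no output)
```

View pics/topc.png

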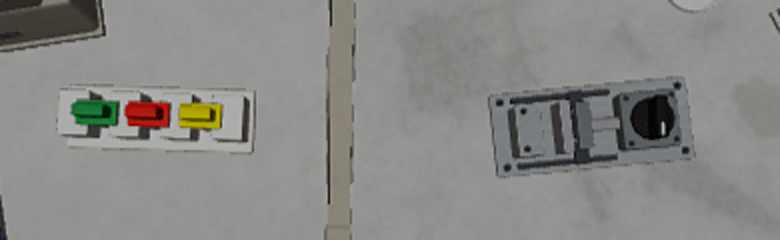

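View pics/scene.png

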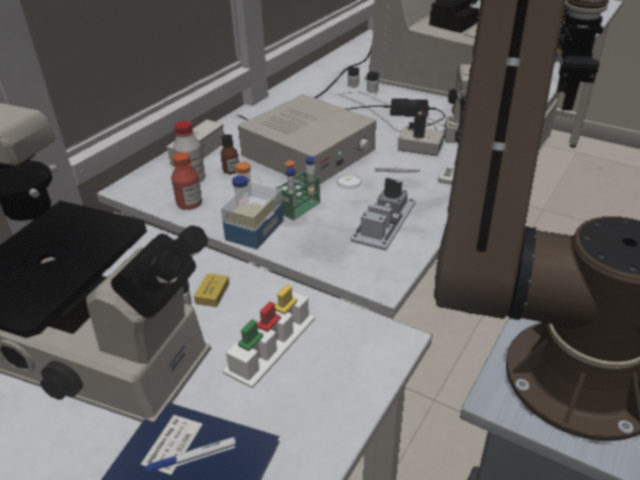

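The top crop shows the green, red and yellow gauges left to right in the stand (green at about (177,236) in the full image). The jig is at right, around (425,242), with its screw at (457,238). The scene view shows the microscope near the green end. Next I'll measure both objects.

```bash
python3 - <<'E'
from h import *
im=imaging.read_camera('top'); W=cloud(im); c=im['color'].astype(int)
hsv=cv2.cvtColor(im['color'],cv2.COLOR_RGB2HSV)
X,Y,Z=W[...,0],W[...,1],W[...,2]
def rect(m,n):
    P=W[m]; r=cv2.minAreaRect(P[:,:2].astype(np.float32)); print(n,m.sum(),np.round(r[0],1),np.round(r[1],1),round(r[2],1),'z',np.nanpercentile(P[:,2],[5,50,95]).round(1),'med',np.median(P[:,:2],0).round(1))
for n,lo,hi in (('green',45,85),('red',0,6),('yellow',22,33)):
    m=(hsv[...,0]>=lo)&(hsv[...,0]<=hi)&(hsv[...,1]>130)&(X>400)&(X<560)&(Y>100)&(Y<300)
    rect(m&(Z>65),n+' tab'); rect(m,n)
rect((X>400)&(X<560)&(Y>80)&(Y<300)&(Z>8)&(Z<75),'stand')
j=(X>420)&(X<560)&(Y>-340)&(Y<-100)
rect(j&(Z>6),'jig'); rect(j&(Z>6)&(Z<20),'jigbase');rect(j&(Z>68),'grip'); rect(j&(Z>56)&(Z<66),'plates')
wl=j&(Z>60)&(c.min(-1)>150); print(wl.sum()); 
if wl.sum()>2: rect(wl,'line')
# obstacles near stand
o=(X>380)&(X<750)&(Y>60)&(Y<420)&(Z>85); print('obst near', W[o].shape, np.nanmin(W[o],0).round(), np.nanmax(W[o],0).round())
o2=o&(X<600)&(Y<320);
if o2.any(): print(np.nanmin(W[o2],0),np.nanmax(W[o2],0))
E
```

```text
green tab 184 [510.9 275. ] [96.3 37.7] 45.3 z [ 65.6  92.4 282.8] med [488.6 251.7]
green 282 [508.9 274.3] [99.7 40.9] 46.0 z [ 61.   79.8 265.4] med [486.9 250. ]
red tab 148 [500.6 245.5] [129.3  41.5] 63.6 z [65.9 92.2 96.1] med [487.5 200.2]
red 260 [502.2 244.2] [128.8  42.1] 65.5 z [60.1 67.9 95. ] med [485.6 199.7]
yellow tab 153 [509.2 218.8] [174.9  28.6] 70.4 z [65.5 92.1 96.1] med [486.6 150.8]
yellow 260 [508.4 217.4] [177.7  32.6] 71.5 z [61.3 67.5 95.4] med [484.8 150.3]
stand 2531 [488.  202.5] [189.6  63.8] 89.2 z [ 8.9 53.6 64.6] med [480.6 196.5]
jig 4088 [ 494.7 -232.2] [208.1 123.2] 89.1 z [10.1 21.  65.5] med [ 484.2 -231. ]
jigbase 1969 [ 494.7 -232.2] [208.1 123.2] 89.1 z [ 9.3 12.6 18. ] med [ 479.6 -236.2]
grip 177 [ 487.7 -224.2] [ 40.4 131.3] 5.1 z [70.  80.9 84.5] med [ 491.3 -281.6]
plates 524 [ 486.5 -223.9] [ 50. 149.] 6.9 z [57.9 62.3 65.2] med [ 481.4 -169.5]
6
line 6 [ 480.8 -283.5] [9.2 1.6] 0.4 z [80.2 83.4 84.9] med [ 480.9 -283.1]
obst near (17991, 3) [481. 138.  85.] [750. 420. 451.]
[481.28437417 138.00726845  85.00525399] [599.91490724 319.98811392 314.65787687]
```

```bash
python3 - <<'E'
from h import *
for c in ('top','scene'):
    im=imaging.read_camera(c); W=cloud(im); X,Y,Z=W[...,0],W[...,1],W[...,2]
    for y0 in range(140,380,30):
        m=(Y>y0)&(Y<y0+30)&(Z>105)&(X>380)&(X<700)
        print(c,y0,m.sum(),np.percentile(X[m],[0.5,3]).round() if m.sum()>5 else '',np.percentile(Z[m],[50,98]).round() if m.sum()>5 else '')
    for y in range(-340,140,40):
        m=(Y>y)&(Y<y+40)&(X>350)&(X<650)&(Z>20); print(y, m.sum(), Z[m].max().round() if m.any() else '',end=';')
E
```

```text
top 140 0  
top 170 0  
top 200 0  
top 230 116 [688. 689.] [214. 217.]
top 260 411 [594. 599.] [203. 217.]
top 290 4308 [500. 507.] [228. 310.]
top 320 1639 [505. 528.] [235. 301.]
top 350 2561 [490. 495.] [270. 310.]
-340 129 59.0;-300 613 87.0;-260 359 54.0;-220 537 68.0;-180 455 67.0;-140 0 ;-100 0 ;-60 0 ;-20 0 ;20 0 ;60 0 ;100 413 96.0;scene 140 0  
scene 170 0  
scene 200 0  
scene 230 67 [689. 689.] [213. 217.]
scene 260 191 [597. 684.] [214. 217.]
scene 290 1154 [499. 500.] [238. 311.]
scene 320 1744 [501. 506.] [242. 307.]
scene 350 1778 [489. 492.] [235. 311.]
-340 27 50.0;-300 463 85.0;-260 224 50.0;-220 290 66.0;-180 572 66.0;-140 0 ;-100 0 ;-60 0 ;-20 0 ;20 0 ;60 0 ;100 233 81.0;
```

Emit:
step_arm:
  increments:
    - {"slide": [0.055, -0.028, 0], "roll": -0.18}
    - {"slide": [0.11, -0.056, 0], "roll": -0.36}
    - {"slide": [0.165, -0.084, 0], "roll": -0.54}
    - {"slide": [0.22, -0.112, 0], "roll": -0.72}
    - {"slide": [0.275, -0.14, 0], "roll": -0.9}
  fingers: 1

```text
t: 1.68
eef_pos: [430.4, -354.3, 233.7]
tcp_rot: [3.141, 0.0, 1.269]
ft_force: [1.3, -0.9, 0.4]
opening: 0.998
grip_force: 0.0
```

```bash
cat >> h.py <<'E'
def go(p,yaw):
    s=state(); r=R.from_euler('xyz',s['tcp_rot']); d=r.inv().apply(np.array(p)-s['eef_pos'])
    w=(s['tcp_rot'][2]-yaw+np.pi)%(2*np.pi)-np.pi
    print('at',np.round(s['eef_pos'],1),np.round(s['tcp_rot'],3),'slide',np.round(d/1000,4),'roll',round(w,3),'F',np.round(s['ft_force'],1),'t',s['t'])
E
python3 - <<'E'
from h import *
go([480,-100,233],1.55)
E
```

```text
at [ 430.4 -354.3  233.7] [3.141 0.    1.269] slide [ 0.2575 -0.0283  0.0006] roll -0.281 F [ 1.3 -0.9  0.4] t 1.675
```

Emit:
step_arm:
  increments:
    - {"slide": [0.05, -0.012, 0], "roll": -0.14}
    - {"slide": [0.1, -0.024, 0], "roll": -0.28}
    - {"slide": [0.12, -0.024, 0], "roll": -0.28}
    - {"slide": [0.12, -0.024, 0], "roll": -0.28}

```text
t: 2.17
eef_pos: [443.1, -233.2, 233.8]
tcp_rot: [3.141, 0.0, 1.545]
ft_force: [0.0, -0.5, -0.8]
opening: 1.0
grip_force: 0.0
```

```bash
python3 - <<'E'
from h import *
im=imaging.read_camera('wrist'); save('w1',im); W=cloud(im); print(np.linalg.inv(im['camera_from_world'])[:3,3].round())
for t in ['gap_jig','screw_grip','gap_plate']:
    for d in mark_of('wrist',t)[:1]:
        p=d['uv']; print(t,np.round(p),round(d['confidence'],2),W[int(p[1]),int(p[0])].round(1),[onplane(im,p,h).round(1) for h in (0,30,76)])
np.savez('w1.npz',**im)
go([485,60,233],1.55)
E
```

```text
[ 444. -158.  385.]
gap_jig [360. 197.] 0.91 [ 480.3 -213.6   50.9] [array([ 486.4, -222.8,    0. ]), array([ 483.1, -217.8,   30. ]), array([ 478. , -210.1,   76. ])]
screw_grip [374. 273.] 0.63 [ 489.6 -277.7   82.3] [array([ 502.4, -310.5,    0. ]), array([ 497.9, -298.7,   30. ]), array([ 490.9, -280.5,   76. ])]
gap_plate [359. 195.] 0.92 [ 479.6 -212.1   48.7] [array([ 485. , -220.7,    0. ]), array([ 481.8, -215.8,   30. ]), array([ 476.9, -208.4,   76. ])]
at [ 442.7 -235.1  233.4] [3.142 0.    1.542] slide [0.2962 0.0338 0.0003] roll -0.008 F [ 0.4  0.6 -0.3] t 2.375
```

View pics/w1.png

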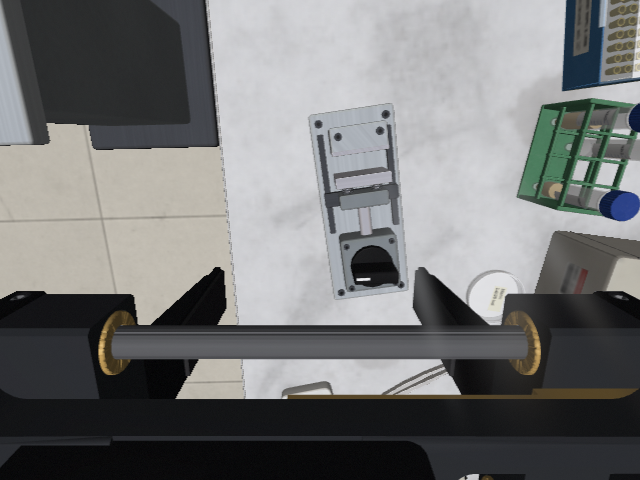

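The wrist view shows the jig upright in the picture, with its screw at (375,265), gap around (362,185) and base corners near (310,117), (395,103), (335,298) and (408,292). The camera sits on the tool +x side, so I need to check its clearance to the microscope.

```bash
python3 - <<'E'
from h import *
Ws=[cloud(imaging.read_camera(c)).reshape(-1,3) for c in ('top','scene')]
P=np.vstack(Ws); P=P[~np.isnan(P[:,0])]
for x0 in range(440,640,20):
    r=[]
    for z0 in range(100,340,30):
        m=(P[:,0]>x0)&(P[:,0]<x0+20)&(P[:,2]>z0)&(P[:,2]<z0+30)&(P[:,1]>200)&(P[:,1]<420)
        r.append(round(np.percentile(P[m,1],3)) if m.sum()>3 else None)
    print(x0,r)
# jig from wrist
im=dict(np.load('w1.npz')); W=cloud(im); X,Y,Z=W[...,0],W[...,1],W[...,2]
v,u=np.mgrid[0:480,0:640]; b=(u>295)&(u<412)&(v>95)&(v<310)
def rect(m,n):
    Q=W[m]; r=cv2.minAreaRect(Q[:,:2].astype(np.float32)); print(n,m.sum(),np.round(r[0],1),np.round(r[1],1),round(r[2],1),'z',np.percentile(Q[:,2],[5,50,95]).round(1),'med',np.median(Q[:,:2],0).round(1))
rect(b&(Z>7),'jig'); rect(b&(Z>75)&(Y<-240),'grip')
rect(b&(Z>58)&(Z<66)&(Y>-240),'tops'); 
c=im['color'].astype(int); wl=b&(c.min(-1)>200)&(Z>60)&(Y<-240); print(wl.sum()); 
if wl.sum(): rect(wl,'line')
m=b&(Z>58)&(Z<66)&(Y>-240)&(Y<-120); a=(Y[m]).round(); print(np.unique(a//3*3,return_counts=True))
cv2.imwrite('pics/w1c.png',cv2.resize(im['color'][95:310,295:425,::-1],None,fx=2.7,fy=2.7,interpolation=cv2.INTER_CUBIC))
E
```

```text
440 [None, None, None, None, None, None, None, None]
460 [None, None, None, None, None, None, None, None]
480 [None, None, None, None, None, 373, 311, None]
500 [None, None, None, None, 373, 316, 294, 306]
520 [None, None, None, 390, 299, 297, 294, 303]
540 [None, 390, 375, 298, 294, 299, 299, None]
560 [312, 300, 294, 293, 296, 299, 313, None]
580 [273, 293, 292, 293, 297, 300, None, None]
600 [274, 296, 296, 296, 299, 305, None, None]
620 [277, 300, 299, 300, 302, None, None, None]
jig 15078 [ 486.5 -233.2] [ 84.1 200. ] 6.6 z [11.3 21.4 68.1] med [ 482.1 -217.9]
grip 638 [ 491.9 -282.6] [39.6 12.4] 1.0 z [76.7 81.5 82.9] med [ 491.6 -281.3]
tops 2316 [ 479.8 -176.2] [50.1 53. ] 6.6 z [61.  62.3 64. ] med [ 479.  -166.4]
28
line 28 [ 479.9 -282.9] [10.9  2.6] 7.4 z [81.3 82.4 82.8] med [ 479.4 -283.1]
(array([-207., -204., -201., -198., -195., -192., -177., -174., -171.,
       -168., -165., -162., -159., -156., -153., -150., -147.]), array([  3,  76, 172, 187, 169,  54,  26, 125, 206, 200, 214, 208, 204,
       220, 178,  73,   1]))
```

View pics/w1c.png

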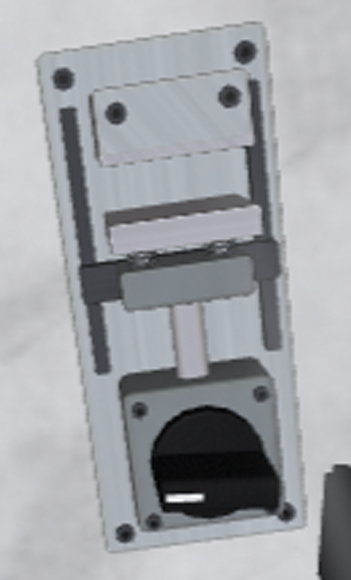

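The bar grip is centred at (491.9, -282.6) and the jig yaw is 0.115 rad. The jig origin comes out at about (485, -223), and the network mark, the plates and the screw all agree on that. The screw now stands at about 0.1 rad. I'll approach the gauge flipped by half a turn, so the camera stays away from the microscope.

Emit:
step_arm:
  increments:
    - {"slide": [0.059, 0.007, 0], "roll": -0.18}
    - {"slide": [0.118, 0.014, 0], "roll": -0.36}
    - {"slide": [0.177, 0.021, 0], "roll": -0.54}
    - {"slide": [0.236, 0.027, 0], "roll": -0.72}
    - {"slide": [0.295, 0.034, 0], "roll": -0.9}

```text
t: 3.1
eef_pos: [485.3, 61.0, 233.5]
tcp_rot: [3.142, 0.0, 2.448]
ft_force: [1.0, -1.5, 0.5]
opening: 1.0
grip_force: 0.0
```

```bash
python3 - <<'E'
from h import *
s=state(); q=s['joints']; print(q.round(3) if hasattr(q,'round') else q, q[0]+np.pi/2-s['tcp_rot'][2]-q[5])
go([485,150,233],s['tcp_rot'][2]+1.8)
E
```

```text
[-0.01   0.299  1.883 -0.     0.96  -0.887] -0.00010852119953919104
at [485.3  61.  233.5] [3.142 0.    2.448] slide [0.0571 0.0682 0.0004] roll -1.8 F [ 1.  -1.5  0.5] t 3.1
```

```bash
python3 - <<'E'
from h import *
im=imaging.read_camera('scene'); W=cloud(im)
cv2.imwrite('pics/s2.png',cv2.resize(im['color'][0:400,200:600,::-1],None,fx=1.5,fy=1.5))
E
```

```text
(no output)
```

View pics/s2.png

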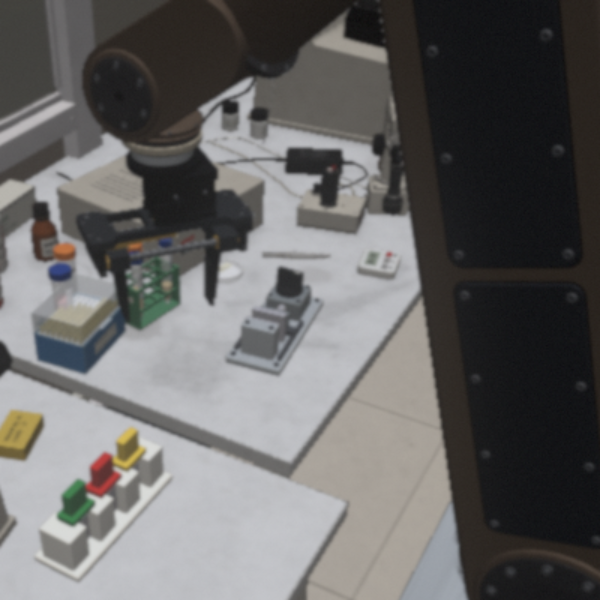

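The scene view shows the gripper at about (165,230) with no camera housing on it, so the unflipped grasp is usable. The big wrist cylinder sits above it, around (150,90). I'll check the arm's extents against the microscope.

```bash
python3 - <<'E'
from h import *
P=np.vstack([cloud(imaging.read_camera(c)).reshape(-1,3) for c in ('top','scene')]); P=P[~np.isnan(P[:,0])]
s=state(); yaw=s['tcp_rot'][2]; D=P-s['eef_pos']; 
tx=D[:,0]*np.cos(yaw)+D[:,1]*np.sin(yaw); ty=D[:,0]*np.sin(yaw)-D[:,1]*np.cos(yaw)
for z in range(-20,420,20):
    m=(np.hypot(D[:,0],D[:,1])<160)&(D[:,2]>z)&(D[:,2]<z+20)
    if m.sum()>5: print(z,m.sum(),'world x',np.percentile(D[m,0],[1,99]).round(),'y',np.percentile(D[m,1],[1,99]).round(),'tool x',np.percentile(tx[m],[1,99]).round(),'ty',np.percentile(ty[m],[1,99]).round())
go([488,150,233],1.55)
E
```

```text
-20 110 world x [-43.  42.] y [-39.  52.] tool x [-8. 15.] ty [-51.  58.]
0 159 world x [-43.  43.] y [-40.  54.] tool x [-8. 15.] ty [-54.  60.]
20 191 world x [-45.  46.] y [-41.  55.] tool x [-10.  15.] ty [-56.  62.]
40 122 world x [-46.  53.] y [-43.  62.] tool x [-11.  16.] ty [-57.  82.]
60 796 world x [-76.  62.] y [-42.  87.] tool x [-26.  38.] ty [-79.  85.]
80 1183 world x [-80.  68.] y [-72.  91.] tool x [-32.  38.] ty [-86.  93.]
100 2172 world x [-73.  73.] y [-81.  86.] tool x [-32.  36.] ty [-86.  91.]
120 603 world x [-48.  27.] y [-22.  30.] tool x [-19.  29.] ty [-47.  20.]
140 484 world x [-54.   7.] y [-48.  36.] tool x [-23.  37.] ty [-48.  20.]
160 719 world x [-43.  33.] y [-26.  41.] tool x [-14.  39.] ty [-42.  39.]
180 456 world x [-40.  23.] y [-10.  45.] tool x [ 6. 43.] ty [-32.  43.]
200 594 world x [-40.  28.] y [-24.  68.] tool x [ 4. 61.] ty [-36.  66.]
220 670 world x [-53.  43.] y [-43.  71.] tool x [ 5. 81.] ty [-45.  76.]
240 1091 world x [-78.  46.] y [-62.  71.] tool x [-27. 100.] ty [-77.  78.]
260 2903 world x [-108.   44.] y [-63.  70.] tool x [-64. 118.] ty [-84.  76.]
280 9690 world x [-134.   36.] y [-60.  67.] tool x [-57. 126.] ty [-88.  67.]
300 3366 world x [-153.   15.] y [-57.  66.] tool x [-43. 139.] ty [-105.   55.]
320 3474 world x [-149.  -16.] y [-57.  66.] tool x [-20. 147.] ty [-115.   35.]
340 6139 world x [-143.  -48.] y [-57.  65.] tool x [  5. 147.] ty [-110.   14.]
360 3884 world x [-133.  -66.] y [-53.  46.] tool x [ 38. 107.] ty [-126.  -19.]
380 4133 world x [-146.  -88.] y [-54.  52.] tool x [ 58. 128.] ty [-135.  -34.]
400 5453 world x [-150. -108.] y [-52.  55.] tool x [ 71. 145.] ty [-134.  -44.]
at [485.1  61.5 233.2] [-3.141 -0.     2.447] slide [0.0544 0.0698 0.0002] roll 0.897 F [ 1.  -0.  -0.6] t 3.25
```

```bash
python3 - <<'E'
from h import *
out=[]
for c in ('top','scene'):
    P=cloud(imaging.read_camera(c)).reshape(-1,3); P=P[~np.isnan(P[:,0])]
    P=P[(P[:,0]>470)&(P[:,0]<620)&(P[:,1]>268)&(P[:,1]<360)&(P[:,2]>90)]; out.append(P)
    m=(P[:,0]<530)&(P[:,1]<330); print(c,m.sum(),np.percentile(P[m,2],[50,90,99,100]).round())
P=np.vstack(out); np.save('mic.npy',P)
def clear(x,y,z,n=3):
    r=np.hypot(x,y); q1=np.arctan2(y,x)-np.arcsin(66/r); D=P-[x,y,z]
    a=D[:,0]*np.cos(q1)+D[:,1]*np.sin(q1); l=-D[:,0]*np.sin(q1)+D[:,1]*np.cos(q1)
    d=np.hypot(np.hypot(np.maximum(np.hypot(a,D[:,2]-250)-48,0),0),np.maximum(l-70,0))
    b=np.sqrt(np.maximum(abs(D[:,0])-90,0)**2+np.maximum(abs(D[:,1])-37,0)**2+np.maximum(np.maximum(59-D[:,2],D[:,2]-120),0)**2)
    f=np.sqrt(np.maximum(np.hypot(D[:,0],D[:,1])-48,0)**2+np.maximum(np.maximum(120-D[:,2],D[:,2]-202),0)**2)
    return [np.sort(v)[n].round(1) for v in (d,b,f)]
for z in (88,95,100):
    for y in (251,246,242): print(z,y,clear(488,y,z))
E
```

```text
top 603 [303. 311. 313. 314.]
scene 773 [298. 309. 312. 314.]
88 251 [np.float64(2.7), np.float64(3.8), np.float64(0.7)]
88 246 [np.float64(3.6), np.float64(8.7), np.float64(4.4)]
88 242 [np.float64(4.3), np.float64(12.7), np.float64(8.0)]
95 251 [np.float64(7.5), np.float64(3.8), np.float64(0.0)]
95 246 [np.float64(8.6), np.float64(8.7), np.float64(3.9)]
95 242 [np.float64(9.4), np.float64(12.7), np.float64(7.6)]
100 251 [np.float64(10.8), np.float64(3.8), np.float64(0.0)]
100 246 [np.float64(11.8), np.float64(8.7), np.float64(3.7)]
100 242 [np.float64(12.6), np.float64(12.7), np.float64(7.5)]
```

Emit:
step_arm:
  increments:
    - {"slide": [0.015, 0.02, 0], "roll": 0.18}
    - {"slide": [0.03, 0.04, 0], "roll": 0.36}
    - {"slide": [0.054, 0.07, 0], "roll": 0.54}
    - {"slide": [0.054, 0.07, 0], "roll": 0.72}
    - {"slide": [0.054, 0.07, 0], "roll": 0.897}

```text
t: 3.98
eef_pos: [489.0, 146.6, 233.3]
tcp_rot: [-3.141, 0.0, 1.537]
ft_force: [-0.5, -0.1, 0.2]
opening: 1.003
grip_force: 0.0
```

Emit:
step_arm:
  increments:
    - {"slide": [0, 0, 0]}

```text
invalid input at $.increments[0]: expected keys slide, roll
```

```bash
python3 - <<'E'
from h import *
im=imaging.read_camera('wrist'); save('w2',im); W=cloud(im); X,Y,Z=W[...,0],W[...,1],W[...,2]
hsv=cv2.cvtColor(im['color'],cv2.COLOR_RGB2HSV)
def rect(m,n):
    Q=W[m]; r=cv2.minAreaRect(Q[:,:2].astype(np.float32)); print(n,m.sum(),np.round(r[0],1),np.round(r[1],1),round(r[2],1),'z',np.percentile(Q[:,2],[5,50,95]).round(1),'med',np.median(Q[:,:2],0).round(1))
near=(X>440)&(X<540)&(Y>110)&(Y<285)
for n,lo,hi in (('green',45,85),('red',0,6),('yellow',22,33)):
    m=(hsv[...,0]>=lo)&(hsv[...,0]<=hi)&(hsv[...,1]>110)&near
    if (m&(Z>90)).sum()>5: rect(m&(Z>90)&(Z<100),n+' tab')
    if m.sum()>5: rect(m&(Z>55)&(Z<100),n)
go([488,243,150],1.55)
E
```

```text
green tab 671 [487.6 253.4] [11.9 30. ] 0.2 z [91.5 93.3 94.5] med [487.7 253.5]
green 1395 [487.2 253.5] [39.2 23.2] 88.4 z [62.5 65.5 94.3] med [487.6 252. ]
red tab 579 [486.8 203.3] [29.5 11.9] 88.2 z [91.7 93.3 94.4] med [486.9 204.3]
red 1233 [486.6 203.8] [39.2 23.3] 88.7 z [62.4 64.6 94.1] med [486.9 205.1]
yellow tab 503 [486.3 154. ] [29.  11.6] 88.3 z [91.9 93.2 94.5] med [486.5 154.6]
yellow 1156 [486.1 153.7] [39.8 23.4] 89.1 z [62.2 64.9 94.2] med [486.4 157.8]
at [489.  146.5 233.3] [-3.141  0.     1.528] slide [ 0.0964 -0.0052  0.0833] roll -0.022 F [ 0.2 -0.3 -0.9] t 4.025
```

View pics/w2.png

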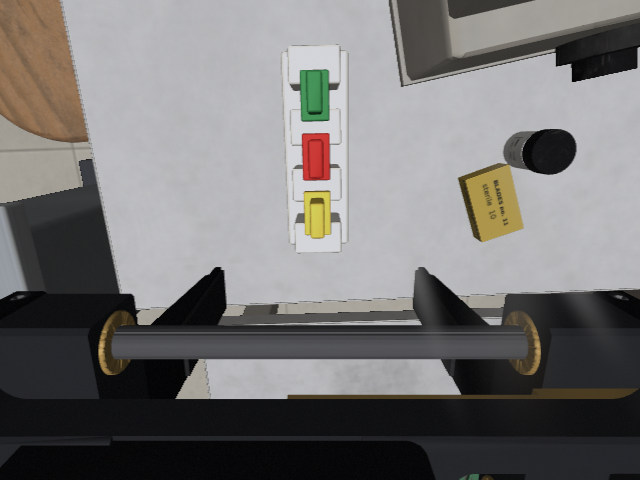

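The view shows green (315,93), red (315,157) and yellow (317,215) in the stand. The green tab is centred at (487.6, 253.2) with its top at z of about 94.

Emit:
step_arm:
  increments:
    - {"slide": [0.035, -0.002, 0.03], "roll": -0.022}
    - {"slide": [0.07, -0.005, 0.06], "roll": -0.022}
    - {"slide": [0.0974, -0.0056, 0.09], "roll": -0.022}
    - {"slide": [0.0974, -0.0056, 0.11], "roll": -0.022}
    - {"slide": [0.0974, -0.0056, 0.11], "roll": -0.022}

```text
t: 4.65
eef_pos: [485.5, 244.2, 122.2]
tcp_rot: [-3.139, 0.001, 1.568]
ft_force: [0.0, -0.2, 0.3]
opening: 1.002
grip_force: 0.0
```

```bash
python3 - <<'E'
from h import *
go([487.6,244,95],1.551)
E
```

```text
at [485.5 244.2 122.2] [-3.139e+00  1.000e-03  1.568e+00] slide [-0.0002  0.0022  0.0272] roll 0.017 F [ 0.  -0.2  0.3] t 4.65
```

Emit:
step_arm:
  increments:
    - {"slide": [0, 0.002, 0.015], "roll": 0.015}
    - {"slide": [0, 0.002, 0.027], "roll": 0.015}
    - {"slide": [0, 0.002, 0.027], "roll": 0.015}

```text
t: 5.03
eef_pos: [487.3, 245.1, 95.7]
tcp_rot: [-3.14, 0.001, 1.553]
ft_force: [0.7, 0.4, 0.8]
opening: 1.002
grip_force: 0.0
```

Emit:
step_arm:
  increments:
    - {"slide": [0, 0, 0], "roll": 0}
    - {"slide": [0, 0, 0], "roll": 0}
    - {"slide": [0, 0, 0], "roll": 0}
    - {"slide": [0, 0, 0], "roll": 0}
    - {"slide": [0, 0, 0], "roll": 0}
  fingers: 0

```text
t: 5.65
eef_pos: [487.5, 245.6, 96.5]
tcp_rot: [3.141, 0.0, 1.553]
ft_force: [0.3, -0.3, -0.4]
opening: 0.529
grip_force: 0.0
```

Emit:
step_arm:
  increments:
    - {"slide": [0, 0, 0], "roll": 0}
    - {"slide": [0, 0, 0], "roll": 0}
    - {"slide": [0, 0, 0], "roll": 0}
    - {"slide": [0, 0, 0], "roll": 0}
    - {"slide": [0, 0, 0], "roll": 0}

```text
t: 6.28
eef_pos: [487.5, 245.5, 96.4]
tcp_rot: [-3.142, 0.0, 1.553]
ft_force: [-0.1, -0.5, -0.5]
opening: 0.123
grip_force: 30.0
```

Emit:
step_arm:
  increments:
    - {"slide": [0, 0, 0], "roll": 0}
    - {"slide": [0, 0, -0.01], "roll": 0}
    - {"slide": [0, 0, -0.03], "roll": 0}
    - {"slide": [0, 0, -0.06], "roll": 0}
    - {"slide": [0, 0, -0.1], "roll": 0}

```text
t: 6.9
eef_pos: [487.2, 245.4, 197.5]
tcp_rot: [-3.141, 0.0, 1.553]
ft_force: [0.0, 0.6, -1.2]
opening: 0.125
grip_force: 30.0
```

Opening 0.125 is 12 mm, so the tab is held. Next is the move to the jig.

Emit:
step_arm:
  increments:
    - {"slide": [-0.05, 0, 0], "roll": -0.02}
    - {"slide": [-0.11, 0, 0], "roll": -0.05}
    - {"slide": [-0.17, 0, 0], "roll": -0.08}
    - {"slide": [-0.23, 0, 0], "roll": -0.11}
    - {"slide": [-0.29, 0, 0], "roll": -0.133}

```text
t: 7.52
eef_pos: [482.1, -46.3, 197.3]
tcp_rot: [3.141, 0.0, 1.687]
ft_force: [1.0, -1.2, -0.4]
opening: 0.124
grip_force: 30.0
```

```bash
python3 - <<'E'
from h import *
go([481.5,-190.2,197],1.686)
E
```

```text
at [482.1 -46.3 197.3] [3.141 0.    1.687] slide [-0.1429 -0.0172  0.0003] roll 0.001 F [ 1.  -1.2 -0.4] t 7.525
```

Emit:
step_arm:
  increments:
    - {"slide": [-0.05, -0.006, 0], "roll": 0}
    - {"slide": [-0.1, -0.012, 0], "roll": 0}
    - {"slide": [-0.1425, -0.017, 0.01], "roll": 0}
    - {"slide": [-0.1425, -0.017, 0.032], "roll": 0}
    - {"slide": [-0.1425, -0.017, 0.032], "roll": 0}

```text
t: 8.15
eef_pos: [481.1, -188.0, 163.9]
tcp_rot: [-3.14, -0.001, 1.685]
ft_force: [0.1, 0.3, -0.7]
opening: 0.122
grip_force: 30.0
```

```bash
python3 - <<'E'
from h import *
im=imaging.read_camera('wrist'); W=cloud(im); X,Y,Z=W[...,0],W[...,1],W[...,2]; save('w3',im)
o=np.array([485.3,-223.0]); y=.115; D=W[...,:2]-o; jx=D[...,0]*np.cos(y)+D[...,1]*np.sin(y); jy=-D[...,0]*np.sin(y)+D[...,1]*np.cos(y)
hsv=cv2.cvtColor(im['color'],cv2.COLOR_RGB2HSV)
g=(hsv[...,0]>45)&(hsv[...,0]<85)&(hsv[...,1]>110)&(abs(jx)<60)&(Z>100)
for n,m in (('green',g),('greentop',g&(Z>155)),('fixedplate top',(abs(jx)<40)&(Z>58)&(Z<66)&(jy>44)&(jy<90)),('spr',(abs(jx)<40)&(Z>58)&(Z<66)&(jy>5)&(jy<36))):
    print(n,m.sum()); 
    if m.sum()>10: print(np.percentile(jx[m],[1,50,99]).round(1),np.percentile(jy[m],[1,50,99]).round(1),np.percentile(Z[m],[1,50,99]).round(1), cv2.minAreaRect(np.stack([jx[m],jy[m]],-1).astype(np.float32)))
s=state(); d=s['eef_pos'][:2]-o; print('tcp jig',d[0]*np.cos(y)+d[1]*np.sin(y),-d[0]*np.sin(y)+d[1]*np.cos(y))
go([481.5,-190.2,112],1.686)
E
```

```text
green 3062
[-12.4  -1.2  10. ] [29.8 51.9 63.5] [126.6 159.1 162.4] ((-19.239133834838867, 45.93932342529297), (59.58686447143555, 35.468849182128906), 0.9081225395202637)
greentop 1626
[-6.9 -1.2  4.8] [29.5 45.3 58.6] [156.1 160.9 162.9] ((-22.209964752197266, 44.18656921386719), (30.40289306640625, 54.88813781738281), 88.54942321777344)
fixedplate top 2413
[-24.3  -0.1  24.2] [49.7 62.2 73.7] [58.7 62.4 65.4] ((-0.094207763671875, 61.629493713378906), (24.470741271972656, 50.00217819213867), 89.93435668945312)
spr 342
[-25.   16.4  24.8] [20.9 26.6 31. ] [58.3 62.3 63.9] ((-0.044300079345703125, 25.86237144470215), (50.066314697265625, 10.437979698181152), 0.13774560391902924)
tcp jig 0.3574163367161014 35.40903994520803
at [ 481.6 -187.8  164.7] [-3.141 -0.     1.686] slide [-0.0024 -0.0003  0.0527] roll -0.0 F [ 0.  -0.4 -0.9] t 8.2
```

View pics/w3.png

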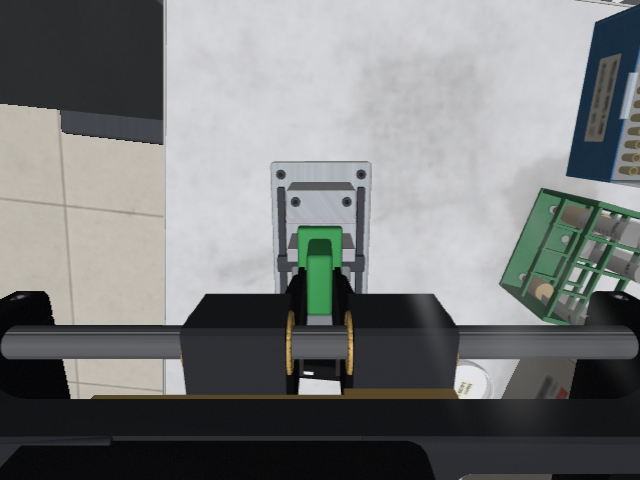

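The jig lines up in this view with the fixed plate at (320,195), and the plate faces measure 31 and 49.7 in jig y. The held gauge is at jig (-1, 44), so I shift it 3 mm back and lower it.

Emit:
step_arm:
  increments:
    - {"slide": [-0.003, 0.001, 0], "roll": 0}
    - {"slide": [-0.003, 0.001, 0.015], "roll": 0}
    - {"slide": [-0.003, 0.001, 0.03], "roll": 0}
    - {"slide": [-0.003, 0.001, 0.045], "roll": 0}
    - {"slide": [-0.003, 0.001, 0.055], "roll": 0}

```text
t: 8.82
eef_pos: [482.8, -190.6, 108.1]
tcp_rot: [-3.14, -0.001, 1.686]
ft_force: [-0.2, 0.4, -0.0]
opening: 0.125
grip_force: 30.0
```

Emit:
step_arm:
  increments:
    - {"slide": [0, 0, 0.003], "roll": 0}
    - {"slide": [0, 0, 0.005], "roll": 0}
    - {"slide": [0, 0, 0.005], "roll": 0}

```text
t: 9.2
eef_pos: [483.2, -190.9, 104.6]
tcp_rot: [3.141, 0.0, 1.686]
ft_force: [0.1, -0.3, 1.0]
opening: 0.121
grip_force: 30.0
```

Emit:
step_arm:
  increments:
    - {"slide": [0, 0, 0.001], "roll": 0}
    - {"slide": [0, 0, 0.001], "roll": 0}
    - {"slide": [0, 0, 0.001], "roll": 0}
    - {"slide": [0, 0, 0.001], "roll": 0}
  fingers: 0.6

```text
t: 9.7
eef_pos: [483.1, -190.8, 103.5]
tcp_rot: [3.141, 0.0, 1.686]
ft_force: [0.2, -1.2, -0.4]
opening: 0.485
grip_force: 0.0
```

Emit:
step_arm:
  increments:
    - {"slide": [0, 0, -0.02], "roll": 0}
    - {"slide": [0, 0, -0.05], "roll": 0}
    - {"slide": [0, 0, -0.08], "roll": 0}
    - {"slide": [0, 0, -0.08], "roll": 0}

```text
t: 10.2
eef_pos: [483.8, -191.1, 185.2]
tcp_rot: [3.139, 0.002, 1.686]
ft_force: [-0.2, 0.6, 0.3]
opening: 0.599
grip_force: 0.0
```

```bash
cat > chk.py <<'E'
from h import *
import sys
im=imaging.read_camera('wrist'); W=cloud(im); X,Y,Z=W[...,0],W[...,1],W[...,2]; save(sys.argv[1],im)
o=np.array([485.3,-223.0]); y=.115; D=W[...,:2]-o; jx=D[...,0]*np.cos(y)+D[...,1]*np.sin(y); jy=-D[...,0]*np.sin(y)+D[...,1]*np.cos(y)
hsv=cv2.cvtColor(im['color'],cv2.COLOR_RGB2HSV)
g=(hsv[...,0]>45)&(hsv[...,0]<85)&(hsv[...,1]>110)&(abs(jx)<40)&(jy>0)&(jy<90)
for n,m in (('tab',g&(Z>92)),('head',g&(Z<80)),('grip',(abs(jx)<30)&(jy<-30)&(jy>-90)&(Z>75)&(Z<86))):
    if m.sum()>10: print(n,m.sum(),np.percentile(jx[m],[1,50,99]).round(1),np.percentile(jy[m],[1,50,99]).round(1),np.percentile(Z[m],[1,50,99]).round(1),cv2.minAreaRect(np.stack([jx[m],jy[m]],-1).astype(np.float32))[2])
E
python3 - <<'E'
import sys; sys.argv=['','w4']
exec(open('chk.py').read())
go([492.2,-282.6,160],0.015)
E
```

```text
tab 777 [-4.9  0.6  6.7] [26.1 41.9 55.4] [ 93.2 100.2 101.8] 89.88180541992188
head 835 [-11.   -1.   11.9] [21.6 47.3 60.3] [68.5 70.4 78.1] 88.08843231201172
at [ 483.2 -190.9  183.9] [3.140e+00 1.000e-03 1.686e+00] slide [-0.0921 -0.0017  0.024 ] roll 1.671 F [ 0.8 -0.4 -0.3] t 10.25
```

The gauge is seated: tab top at z 100 and centred at jig (0.7, 41). Now to the screw.

Emit:
step_arm:
  increments:
    - {"slide": [-0.02, 0, 0], "roll": 0.18}
    - {"slide": [-0.04, 0, 0], "roll": 0.36}
    - {"slide": [-0.06, -0.001, 0], "roll": 0.54}
    - {"slide": [-0.08, -0.002, 0], "roll": 0.72}
    - {"slide": [-0.092, -0.002, 0], "roll": 0.9}

```text
t: 10.88
eef_pos: [491.3, -283.0, 181.9]
tcp_rot: [-3.14, 0.0, 0.779]
ft_force: [0.3, 0.2, 0.1]
opening: 0.602
grip_force: 0.0
```

Emit:
step_arm:
  increments:
    - {"slide": [0, 0, 0], "roll": 0.18}
    - {"slide": [0, 0, 0], "roll": 0.36}
    - {"slide": [0, 0, 0.01], "roll": 0.54}
    - {"slide": [0, 0, 0.03], "roll": 0.72}
    - {"slide": [0, 0, 0.05], "roll": 0.77}

```text
t: 11.5
eef_pos: [491.2, -282.1, 131.6]
tcp_rot: [-3.141, 0.001, 0.012]
ft_force: [-0.1, -0.3, 0.3]
opening: 0.6
grip_force: 0.0
```

```bash
python3 - <<'E'
from h import *
go([492.2,-282.6,77],0.0175); print(state()['joints'])
E
```

```text
at [ 491.2 -282.1  131.6] [-3.141e+00  1.000e-03  1.200e-02] slide [0.001  0.0006 0.0546] roll -0.005 F [-0.1 -0.3  0.3] t 11.5
[-6.37854273e-01  5.33289629e-01  1.80860887e+00 -6.99119149e-05
  8.01299252e-01  9.20736560e-01]
```

Emit:
step_arm:
  increments:
    - {"slide": [0.001, 0.0005, 0.02], "roll": -0.005}
    - {"slide": [0.001, 0.0005, 0.04], "roll": -0.005}
    - {"slide": [0.001, 0.0005, 0.054], "roll": -0.005}
    - {"slide": [0.001, 0.0005, 0.054], "roll": -0.005}

```text
t: 12.0
eef_pos: [492.1, -282.5, 78.1]
tcp_rot: [-3.14, 0.002, 0.021]
ft_force: [0.5, -0.2, -0.6]
opening: 0.602
grip_force: 0.0
```

Emit:
step_arm:
  increments:
    - {"slide": [0, 0, 0], "roll": 0}
    - {"slide": [0, 0, 0], "roll": 0}
    - {"slide": [0, 0, 0], "roll": 0}
    - {"slide": [0, 0, 0], "roll": 0}
    - {"slide": [0, 0, 0], "roll": 0}
  fingers: 0

```text
t: 12.62
eef_pos: [492.7, -282.9, 79.6]
tcp_rot: [3.141, -0.0, 0.021]
ft_force: [-1.1, 1.2, -0.7]
opening: 0.128
grip_force: 0.0
```

Emit:
step_arm:
  increments:
    - {"slide": [0, 0, 0], "roll": 0}
    - {"slide": [0, 0, 0], "roll": 0}

```text
t: 12.88
eef_pos: [492.7, -283.1, 79.6]
tcp_rot: [3.141, -0.0, 0.021]
ft_force: [-1.3, -2.8, 2.3]
opening: 0.124
grip_force: 30.0
```

Emit:
step_arm:
  increments:
    - {"slide": [0, 0, 0], "roll": 0.15}
    - {"slide": [0, 0, 0], "roll": 0.31}
    - {"slide": [0, 0, 0], "roll": 0.47}
    - {"slide": [0, 0, 0], "roll": 0.63}
    - {"slide": [0, 0, 0], "roll": 0.78}

```text
t: 13.5
eef_pos: [492.8, -282.9, 79.6]
tcp_rot: [3.142, -0.0, -0.764]
ft_force: [0.8, -0.5, 2.7]
opening: 0.124
grip_force: 30.0
```

Emit:
step_arm:
  increments:
    - {"slide": [0, 0, 0], "roll": 0.1}
    - {"slide": [0, 0, 0], "roll": 0.2}
    - {"slide": [0, 0, 0], "roll": 0.3}
    - {"slide": [0, 0, 0], "roll": 0.376}
    - {"slide": [0, 0, 0], "roll": 0.376}

```text
t: 14.12
eef_pos: [492.9, -282.8, 79.6]
tcp_rot: [-3.141, -0.0, -1.135]
ft_force: [0.1, -0.4, 2.0]
opening: 0.121
grip_force: 30.0
```

```bash
python3 - <<'E'
from h import *
go([492.2,-282.6,77],0.115-1.25); s=state(); print(s['moment'])
E
```

```text
at [ 492.9 -282.8   79.6] [-3.141 -0.    -1.135] slide [-0.0005  0.0005  0.0026] roll 0.0 F [ 0.1 -0.4  2. ] t 14.125
[ 0.22767226 -0.21966239 -0.09502513]
```

Yaw is -1.135, which puts the screw at about 1.25. Now I release, lift and check.

Emit:
step_arm:
  increments:
    - {"slide": [0, 0, 0], "roll": 0}
    - {"slide": [0, 0, 0], "roll": 0}
    - {"slide": [0, 0, 0], "roll": 0}
    - {"slide": [0, 0, 0], "roll": 0}
  fingers: 0.6

```text
t: 14.62
eef_pos: [492.6, -282.9, 79.4]
tcp_rot: [3.142, -0.0, -1.135]
ft_force: [0.2, -0.0, -1.1]
opening: 0.488
grip_force: 0.0
```

Emit:
step_arm:
  increments:
    - {"slide": [0, 0, -0.02], "roll": 0}
    - {"slide": [0, 0, -0.06], "roll": 0}
    - {"slide": [0, 0, -0.12], "roll": 0}
    - {"slide": [-0.05, 0, -0.16], "roll": 0}
    - {"slide": [-0.1, 0, -0.16], "roll": 0}

```text
t: 15.25
eef_pos: [450.6, -191.8, 241.9]
tcp_rot: [-3.139, -0.004, -1.136]
ft_force: [0.6, -0.1, -0.5]
opening: 0.601
grip_force: 0.0
```

```bash
python3 chk.py w5; python3 - <<'E'
from h import *
im=imaging.read_camera('top'); cv2.imwrite('pics/t5.png',cv2.resize(im['color'][200:285,360:500,::-1],None,fx=4,fy=4,interpolation=cv2.INTER_CUBIC))
E
```

```text
tab 521 [-5.7  0.2  6.1] [29.4 42.8 58.4] [ 92.7 100.2 102.2] 89.98336029052734
head 594 [-11.1  -1.4  12. ] [24.5 37.7 63.3] [67.5 70.4 77.2] 0.054236650466918945
grip 772 [-10.7  -0.5   9.4] [-79.3 -60.7 -41.6] [79.7 81.7 83.9] 18.302886962890625
```

View pics/w5.png

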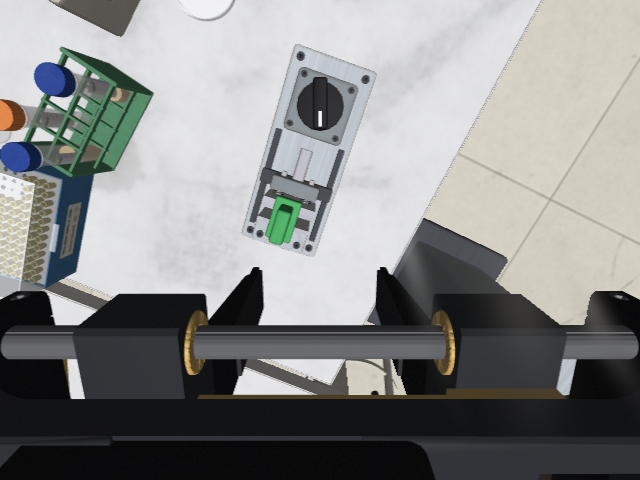

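The green gauge hangs in the gap at (283,222), pushed to jig y of about 44 against the fixed plate. The bar grip at (320,103) stands at 71.7°, which is 1.25 rad, and the gripper is clear.

```bash
python3 -c "
from cell import env; print(env.job_done())"
```

```text
the job is handed in; nothing more can be done
None
```

The green gauge hangs in the jig's gap against the fixed plate, with the screw at about 1.25 rad and the gripper released and clear; I've handed the job in, but no verdict came back.

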